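# Put the jar roller into gear past its lockout

### The job

Put the paint-jar roller into gear: lift the lockout collar on its lever, swing the lever over between the stop lugs to the other end of its gate, next to the jar, and let the collar drop back fully down behind the lugs. Leave the plain ball lever of the turntable as it is.

Things in the scene. Friction and masses are not known exactly. Their poses are not given: they have to be found in the camera images.
- collar_mid (a point): Middle of the steel ringed lockout collar, 32 mm across, 30 mm long, on the jar roller's lever. Point: on its axis, 18 mm above its lower end, moving with it; z up along the shaft, y the level hinge axis, x the swing towards the jar. The hinge is 118 mm + lock_collar away in -z. Collar down, the 12 mm shaft ends 43 mm beyond the point in a black cap 20 mm across. Gearbox top is 118 mm above table
- gear_lever (a joint): Jar roller's lever angle (rad), on the grey gearbox with a jar on rollers. 0: out-of-gear end, leaning 18 deg away from the jar (starts at 0 to 0.08); 0.31 upright; 0.62 in-gear end, leaning to the jar. Collar down, lugs stop it at about 0.12 (from the far side, 0.50). Stays where left; takes about 2 N at the collar.
- lock_collar (a joint): Lift of the collar along the shaft (m): 0 down, 0.022 upper stop. Spring and weight push it down with 2 to 4.5 N. At mid-gate stand two steel lugs, 24 mm high, 14 mm thick along the swing, 7 mm wide, 18 mm apart: the shaft passes between them, the collar only over them, lifted 0.013 or more. Beyond 16 mm to either side of the shaft (along y) the top is clear.
- plain_ball (a point): Centre of the black ball, 28 mm across, on the plain lever (no collar) of the decorating turntable's grey control box (110 x 100 x 70 mm); about 140 mm above the table. Not to be moved.

How it is judged:
By the outcome, as a careful person would: the job done as asked, in the order asked, and still so for the second after the job is handed in, with the robot touching nothing.
It also fails if it takes over 38 s, if anything falls off the work surface, if the arm or the gripper's body presses on something with over 40 N, if the wrist force passes 120 N, or if a joint passes its speed limit or range.

### The arm

A 6-joint arm with a two-finger parallel gripper is mounted at the origin on the work surface. World frame = base frame: x ahead of the robot, y to its left, z up, the work surface at z = 0. Lengths are in m, angles in degrees, forces in N, time in s.
With the tool pointing down it reaches from about 0.4 to 0.825 m from the base axis. Payload 7 kg.
Tool frame: the origin (TCP) lies between the finger pads; the fingertips stand 19 mm ahead of it and the grasp point (between the pads) is the TCP; z points along the fingers, y is the line along which they close (so a half turn about z gives the same grasp; the last joint's range is limited). The gripper opens to 88 mm and grips with 3 to 60 N. Pads are 19 mm wide; open, the fingers measure 130 mm over their backs; the gripper's body (78 mm by 193 mm) begins 47 mm behind the grasp point.
Start: joints at [92.481, 20.546, 0.682, 0, -70.136, -16.507], TCP at [0.164, 0.655, 0.246] pointing down, gripper open.
Joint ranges: [-176.03, 176.03], [-82.01, 121.73], [-58.28, 71.71], [-173.87, 95.51], [-174.79, -0.11], [-173.66, 173.66]. Speed limits (degrees/s): [136.94, 136.94, 172.46, 180, 180, 180].

### API

Orientations are given as [roll, pitch, yaw] about the fixed x, y, z axes, in that order (R = Rz(yaw) Ry(pitch) Rx(roll)).
In Python, from plant import get_obs, snapshot, close_job, spot_in, spot_point gives the robot as it stands.
- The arm moves only by the tool play_rows, never from a script. Its argument "plan" is a list of rows, each a list of 6 numbers: the shift along the tool's x, y, z in cm, then the turn, a rotation vector about the tool's x, y, z in degrees. A call has 1 to 20 rows; each row shifts and turns the commanded pose from where the row before left it, along the tool's axes as they then stand; what a row does not reach is not made up. A row lasts 1/12 s, in which the tool goes at most 41.7 mm and 7.16 degrees, less where a joint would pass 70% of its speed; a pose out of reach is approached as far as the arm can. A call is refused whole if a number of a shift passes 4.17 or a number of a turn 7.16, either way. A call with a gripper value outside its range is refused whole. "grip" is the finger opening in cm, from 0 to 8.76, set as the call begins (left out, the last holds). The fingers move at their own pace and stop on an object; the grip force is fixed at half the most. Time passes only in rows, so rows that do not move let the fingers close. It gives the time, the measured TCP pose, the force, the opening and the grip force at its end, in the units of the state.
- get_obs(): the state, without advancing time (a new reading comes with each control period).
- snapshot(name): name is "side" or "top"; returns a dict with "frame" (384x512x3 uint8, red, green, blue), "fx", "fy", "cx", "cy" (pixels), "position" and "attitude" of the camera in the world. Camera axes: x right, y down, z forward; pixel columns grow to the right and rows downward; lengths in m; the calibration is good to about 2 mm. A picture is of the moment at which its call begins. There is no depth.
- close_job(): hands the job in; it is judged then, once.
Trained networks look in the newest picture that a camera, given by its name, has taken for a name from the list of things; names that differ only in an ending like _2 or _b are one class to them, and where a whole thing is asked for, a point or a joint stands for the part that bears it (a point fixed in the world has none). Each returns a list of dicts, best first, with "score" (0 to 1); they miss things now and then, are a little off and sometimes report something else, mostly with a low value. They report only what shows in the picture. A call takes as long as a camera call.
- spot_in(camera, thing): "position" ([x, y, z] in m, in world coordinates, good to about 4 mm: the middle of the surface that is visible of it).
- spot_point(camera, thing): "position" ([x, y, z] in m, in world coordinates, good to about 4 mm: a listed point, or the origin of a listed thing).
The state is a dict: "clock": time; "joint_pos": joint angles; "qvel": joint speeds; "tau": joint torques, N m; "tool_pos": TCP position; "orientation": TCP orientation; "force": force on the tool from outside, world axes, zero at the start; "moment": the same for the moment, N m; "opening": finger opening in m; "gripper_force": force on a finger pad.
Only numpy, scipy, OpenCV 4.12 (cv2) and the standard library are available. Lean on these libraries where they do the work, as an engineer would, in place of code of your own. Each camera call takes 0.05 s, during which the arm holds its last target. There are 200 camera calls.

## Working session

There is one attempt and no reset: what is moved stays moved. The work goes in short steps, Python scripts to look and compute and a tool call to move; the robot and the scene stay as the last step left them, time stands still between calls to the robot, and variables do not carry over. Pictures are saved under pics/ and viewed, at most 10 in all, crops included, and the job is handed in when it is done.

Besides the shell and the picture viewer there is one more tool, called after "Request:" by a JSON object that holds its "name" and its "arguments". play_rows: Moves the arm, as the interface text tells. Its arguments: {"type":"object","properties":{"plan":{"type":"array","items":{"type":"array","items":{"type":"number"}}},"grip":{"type":"number"}},"required":["plan"]}

```bash
mkdir -p pics
cat > h.py <<'E'
import numpy as np, cv2
from plant import *
def snap(n,f):
    s=snapshot(n); cv2.imwrite('pics/'+f,s['frame'][...,::-1]); return s
E
python3 - <<'E'
from h import *
o=get_obs(); print(o['clock'],o['tool_pos'],o['orientation'])
for c in('side','top'):
    s=snap(c,c+'0.png'); print(c,s['fx'],s['cx'],s['cy'],s['position'],s['attitude'])
    for t in('collar_mid','plain_ball'):
        print(t,[(np.round(d['position'],4),round(d['score'],2)) for d in spot_point(c,t)])
    print('gl',[(np.round(d['position'],4),round(d['score'],2)) for d in spot_in(c,'gear_lever')])
    print('lc',[(np.round(d['position'],4),round(d['score'],2)) for d in spot_in(c,'lock_collar')])
cv2.imwrite('pics/both.png',cv2.resize(np.hstack([cv2.imread('pics/side0.png'),cv2.imread('pics/top0.png')]),(800,300)))
E
```

```text
0.0 [0.163515   0.65441718 0.24462144] [ 1.79904775e+02 -8.80506895e-03 -1.40327701e+01]
side 462.56135743914433 249.72173115544845 188.73288932866805 [ 0.17874785 -0.51826716  0.74195393] [-134.24233682   -0.99969857  -34.9205768 ]
collar_mid [(array([0.4982, 0.2123, 0.148 ]), 0.46)]
plain_ball [(array([0.4991, 0.2134, 0.1446]), 0.64), (array([ 0.5147, -0.2008,  0.1434]), 0.55)]
gl [(array([0.4928, 0.2111, 0.1588]), 0.83)]
lc [(array([0.4962, 0.2037, 0.1464]), 0.7)]
top 390.6870659616872 258.465405552446 188.0233662118626 [ 0.38789671 -0.006311    0.93113653] [-169.14858471    0.99674761  -88.57478443]
collar_mid [(array([0.5006, 0.2133, 0.1396]), 0.52)]
plain_ball [(array([ 0.5133, -0.1963,  0.14  ]), 0.46)]
gl [(array([0.497 , 0.2074, 0.1595]), 0.85)]
lc [(array([0.4963, 0.2074, 0.1531]), 0.67)]
```

View pics/side0.png

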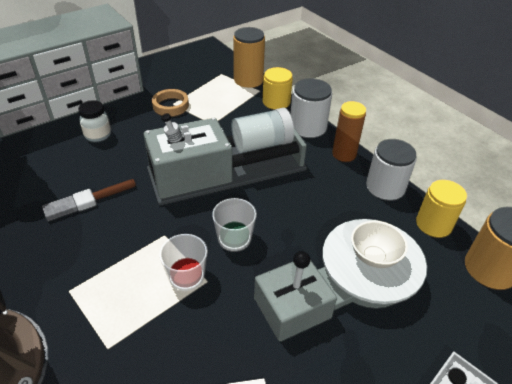

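View pics/top0.png

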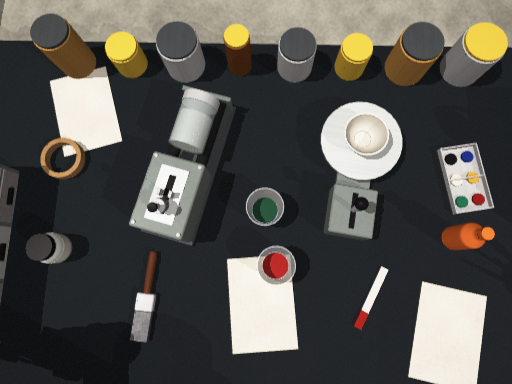

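Run:
```python
import cv2,numpy as np
a=cv2.imread('pics/top0.png')[140:250,120:220]; b=cv2.imread('pics/side0.png')[100:200,140:240]
a=cv2.resize(a,(400,440),interpolation=3);b=cv2.resize(b,(400,400),interpolation=3)
b=cv2.copyMakeBorder(b,0,40,0,0,0)
cv2.imwrite('pics/z0.png',np.hstack([a,b]))
```

```text
(no output)
```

View pics/z0.png

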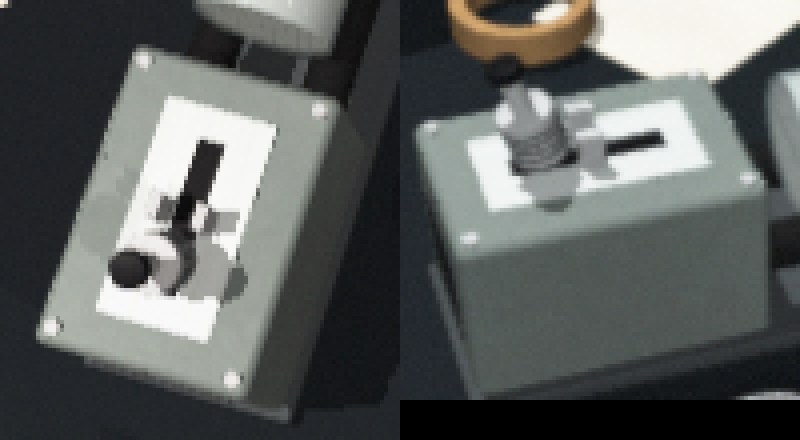

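```bash
cat >> h.py <<'E'
from scipy.spatial.transform import Rotation as R
from scipy.optimize import least_squares
CAL={'side':(462.56135743914433,249.72173115544845,188.73288932866805,[0.17874785,-0.51826716,0.74195393],[-134.24233682,-0.99969857,-34.9205768]),
'top':(390.6870659616872,258.465405552446,188.0233662118626,[0.38789671,-0.006311,0.93113653],[-169.14858471,0.99674761,-88.57478443])}
def ray(c,u,v):
    f,cx,cy,p,a=CAL[c]; return np.array(p),R.from_euler('xyz',a,degrees=True).apply([(u-cx)/f,(v-cy)/f,1])
def onz(c,u,v,z):
    p,d=ray(c,u,v); return p+d*(z-p[2])/d[2]
def proj(c,X):
    f,cx,cy,p,a=CAL[c]; q=R.from_euler('xyz',a,degrees=True).inv().apply(np.array(X)-p); return f*q[:2]/q[2]+[cx,cy]
def tri(a,b):
    return least_squares(lambda X:np.r_[proj('top',X)-a,proj('side',X)-b],[.5,.2,.15]).x
E
python3 - <<'E'
from h import *
np.set_printoptions(precision=4,suppress=True)
T=[(145,61),(320,108),(51,327),(232,380)]; S=[(30,128),(290,77),(70,238),(348,178)]
a=np.array([onz('top',120+u/4,140+v/4,.118) for u,v in T]);b=np.array([onz('side',140+u/4,100+v/4,.118) for u,v in S])
print(a,a.mean(0));print(b,b.mean(0))
for m in((a[0]-a[2]),(a[1]-a[3]),(a[0]-a[1]),(b[1]-b[0]),(b[3]-b[2])): print(np.degrees(np.arctan2(m[1],m[0])),np.linalg.norm(m))
print('slot',[onz('top',120+u/4,140+v/4,.118) for u,v in((210,140),(178,290))])
print('cap',tri((152,207),(166.2,118)))
print('side tri check collar top', [onz('side',*p,.118) for p in ((140+265/4,100+135/4),)])
E
```

```text
[[0.6108 0.2347 0.118 ]
 [0.5866 0.1384 0.118 ]
 [0.4657 0.2735 0.118 ]
 [0.4404 0.1765 0.118 ]] [0.5259 0.2058 0.118 ]
[[0.4702 0.2728 0.118 ]
 [0.614  0.2345 0.118 ]
 [0.4463 0.1774 0.118 ]
 [0.5918 0.1394 0.118 ]] [0.5306 0.206  0.118 ]
-14.962166995219253 0.15018887068534018
-14.612725758676454 0.1511617358454922
75.90436514449031 0.09932001571427963
-14.921720978546636 0.14881906939897935
-14.648783573891778 0.15037207403227335
slot [array([0.5678, 0.1965, 0.118 ]), array([0.4867, 0.208 , 0.118 ])]
cap [0.4914 0.216  0.1805]
side tri check collar top [array([0.5743, 0.1961, 0.118 ])]
```

Request:
{"name": "play_rows", "arguments": {"plan": [[0,0,-2.5,0,0,0],[0,0,-2.5,0,0,0],[2.29,1.92,0,0,0,0],[2.29,1.92,0,0,0,0],[2.29,1.92,0,0,0,0],[2.29,1.92,0,0,0,0],[2.29,1.92,0,0,0,0],[2.29,1.92,0,0,0,0],[2.29,1.92,0,0,0,0],[2.29,1.92,0,0,0,0],[2.29,1.92,0,0,0,0],[2.29,1.92,0,0,0,0],[2.29,1.92,0,0,0,0],[2.29,1.92,0,0,0,0],[2.29,1.92,0,0,0,0],[2.29,1.92,0,0,0,0],[2.29,1.92,0,0,0,0],[2.29,1.92,0,0,0,0],[2.29,1.92,0,0,0,0],[2.29,1.92,0,0,0,0]], "grip": 8.76}}

```text
clock: 2.17
tool_pos: [0.4804, 0.2183, 0.296]
orientation: [-180.0, -0.0, -14.0]
force: [0.4, 0.6, 0.9]
opening: 0.0879
gripper_force: 0.0
```

Request:
{"name": "play_rows", "arguments": {"plan": [[0,0,0,0,3.5,0],[0,0,0,0,3.5,0],[0,0,0,0,3.5,0],[0,0,0,0,3.5,-0.7],[0,0,0,0,0,0],[0,0,0,0,0,0],[0,0,0,0,0,0]]}}

```text
clock: 2.75
tool_pos: [0.4798, 0.2201, 0.296]
orientation: [179.9, -13.9, -13.3]
force: [0.5, -0.6, 0.8]
opening: 0.0876
gripper_force: 0.0
```

```bash
cat >> h.py <<'E'
def rel(target):
    o=get_obs(); r=R.from_euler('xyz',o['orientation'],degrees=True)
    print('clock',o['clock'],'tcp',o['tool_pos'].round(4),'z',r.as_matrix()[:,2].round(3),'x',r.as_matrix()[:,0].round(3),'to target in tool cm',(100*r.inv().apply(np.array(target)-o['tool_pos'])).round(2),'F',o['force'].round(1),'open',o['opening'])
E
python3 - <<'E'
from h import *
rel([.5004,.2133,.1435])
for c in('side','top'):
    s=snap(c,c+'1.png')
    for t in('collar_mid',):
        print(t,[(np.round(d['position'],4),round(d['score'],2)) for d in spot_point(c,t)])
a=cv2.imread('pics/side1.png')[0:220,60:340]; b=cv2.imread('pics/top1.png')[60:280,60:260]
cv2.imwrite('pics/z1.png',np.hstack([cv2.resize(a,(420,330)),cv2.resize(b,(300,330))]))
E
```

```text
clock 2.75 tcp [0.4798 0.2201 0.296 ] z [ 0.234 -0.057 -0.971] x [ 0.945 -0.223  0.241] to target in tool cm [-1.57  0.15 15.33] F [ 0.5 -0.6  0.8] open 0.08757548313012166
collar_mid [(array([0.4963, 0.21  , 0.1492]), 0.47)]
collar_mid []
```

View pics/z1.png

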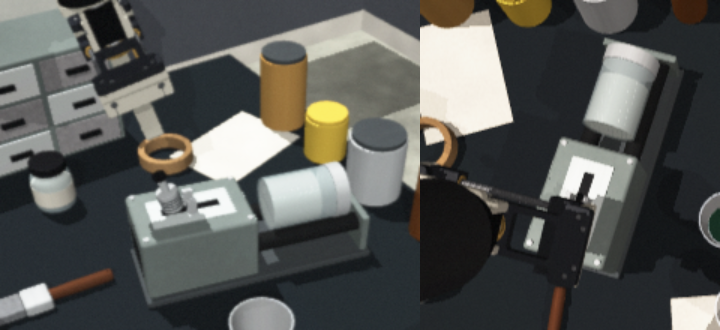

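Request:
{"name": "play_rows", "arguments": {"plan": [[-0.4,0.05,1,0,0,0.7],[-0.4,0.05,1.5,0,0,0.7],[-0.4,0.05,1.5,0,0,0],[-0.4,0,1.5,0,0,0],[0,0,1.5,0,0,0],[0,0,1.5,0,0,0],[0,0,1.5,0,0,0],[0,0,1,0,0,0],[0,0,0,0,0,0],[0,0,0,0,0,0],[0,0,0,0,0,0]]}}

```text
clock: 3.87
tool_pos: [0.4904, 0.2157, 0.1852]
orientation: [-179.8, -14.0, -14.8]
force: [1.0, 0.4, -0.1]
opening: 0.0879
gripper_force: 0.0
```

Run:
```python
from h import *
rel([.4995,.2127,.1445])
s=snap('side','side2.png')
print([(np.round(d['position'],4),round(d['score'],2)) for d in spot_point('side','collar_mid')])
a=cv2.imread('pics/side2.png')[20:200,60:300]
o=get_obs(); q=proj('side',o['tool_pos']); print('tcp px',(q-[60,20])*3)
cv2.imwrite('pics/z2.png',cv2.resize(a,(720,540),interpolation=3))
```

```text
clock 3.8667 tcp [0.4904 0.2157 0.1852] z [ 0.235 -0.058 -0.97 ] x [ 0.938 -0.247  0.242] to target in tool cm [-0.05  0.07  4.19] F [ 1.   0.4 -0.1] open 0.08786101830049507
[(array([0.5006, 0.2096, 0.1514]), 0.48)]
tcp px [313.06434903 288.71816274]
```

View pics/z2.png

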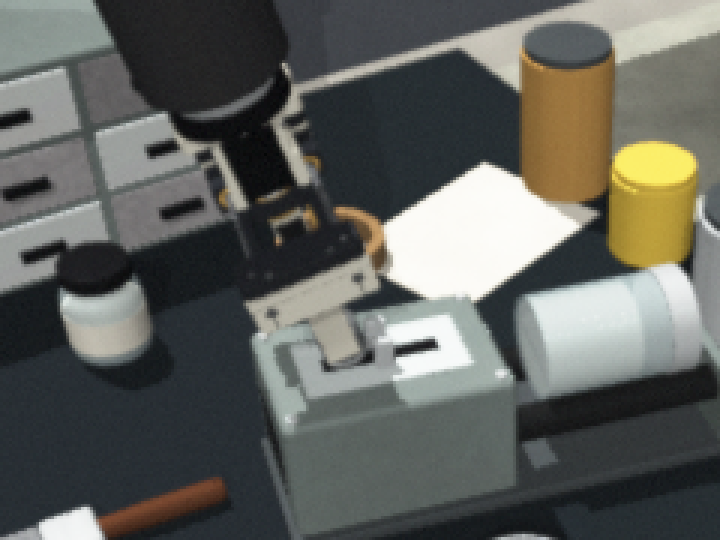

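The view shows the fingers straddling the lever, with the near finger at about (338,335), just above the gate and aligned with the collar. I'll descend the rest of the way.

Request:
{"name": "play_rows", "arguments": {"plan": [[0,0.05,0.8,0,0,0],[0,0,1,0,0,0],[0,0,1,0,0,0],[0,0,0.7,0,0,0],[0,0,0.4,0,0,0],[0,0,0,0,0,0],[0,0,0,0,0,0]]}}

```text
clock: 4.55
tool_pos: [0.4993, 0.2128, 0.1471]
orientation: [-179.8, -14.0, -14.7]
force: [0.0, 0.5, 0.5]
opening: 0.0876
gripper_force: 0.0
```

Request:
{"name": "play_rows", "arguments": {"plan": [[0,0,0,0,0,0],[0,0,0,0,0,0],[0,0,0,0,0,0],[0,0,0,0,0,0],[0,0,0,0,0,0],[0,0,0,0,0,0],[0,0,0,0,0,0],[0,0,0,0,0,0]], "grip": 2.4}}

```text
clock: 5.22
tool_pos: [0.4992, 0.2128, 0.1471]
orientation: [-179.8, -14.0, -14.7]
force: [0.5, -0.8, 0.2]
opening: 0.04
gripper_force: 0.0
```

Run:
```python
from h import *
rel([.4995,.2127,.1445])
```

```text
clock 5.2167 tcp [0.4992 0.2128 0.1471] z [ 0.235 -0.058 -0.97 ] x [ 0.938 -0.247  0.242] to target in tool cm [-0.03  0.01  0.26] F [ 0.5 -0.8  0.2] open 0.04001314271113672
```

Still closing.

Request:
{"name": "play_rows", "arguments": {"plan": [[0,0,0,0,0,0],[0,0,0,0,0,0],[0,0,0,0,0,0],[0,0,0,0,0,0],[0,0,0,0,0,0]]}}

```text
clock: 5.63
tool_pos: [0.4995, 0.2136, 0.1472]
orientation: [-179.7, -14.0, -14.7]
force: [1.8, 5.2, -4.1]
opening: 0.0313
gripper_force: 30.0
```

Request:
{"name": "play_rows", "arguments": {"plan": [[0,0,-0.3,0,0,0],[0,0,-0.4,0,0,0],[0,0,-0.4,0,0,0],[0,0,-0.4,0,0,0],[0,0,-0.3,0,0,0],[0,0,0,0,0,0],[0,0,0,0,0,0]]}}

```text
clock: 6.22
tool_pos: [0.4952, 0.2147, 0.1649]
orientation: [-179.7, -14.0, -14.7]
force: [2.6, 5.0, -3.7]
opening: 0.0314
gripper_force: 30.0
```

Run:
```python
from h import *
rel([.4995,.2127,.1445]); print(get_obs()['gripper_force'])
s=snap('side','side3.png')
a=cv2.imread('pics/side3.png')[70:180,120:270]
cv2.imwrite('pics/z3.png',cv2.resize(a,(750,550),interpolation=3))
```

```text
clock 6.2167 tcp [0.4952 0.2147 0.1649] z [ 0.236 -0.057 -0.97 ] x [ 0.938 -0.247  0.242] to target in tool cm [-0.04  0.09  2.09] F [ 2.6  5.  -3.7] open 0.03139682956858682
30.000812709331512
```

View pics/z3.png

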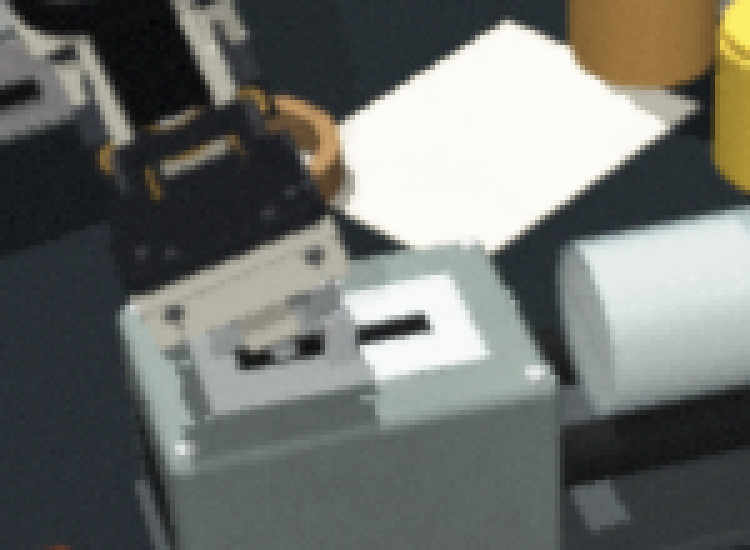

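Request:
{"name": "play_rows", "arguments": {"plan": [[0.25,0,0.0,0,-1.05,0],[0.51,0,0.01,0,-2.1,0],[0.51,0,0.01,0,-2.1,0],[0.51,0,0.01,0,-2.1,0],[0.51,0,0.01,0,-2.1,0],[0.51,0,0.01,0,-2.1,0],[0.51,0,0.01,0,-2.1,0],[0.51,0,0.01,0,-2.1,0],[0,0,0,0,0,0],[0,0,0,0,0,0]]}}

```text
clock: 7.1
tool_pos: [0.5324, 0.2049, 0.1679]
orientation: [-179.7, 1.8, -14.8]
force: [2.7, 7.0, -4.4]
opening: 0.0312
gripper_force: 30.0
```

Request:
{"name": "play_rows", "arguments": {"plan": [[0.25,-0.05,0.0,0,-1.05,0],[0.51,-0.05,0.01,0,-2.1,0],[0.51,0,0.01,0,-2.1,0],[0.51,0,0.01,0,-2.1,0],[0.51,0,0.01,0,-2.1,0],[0.51,0,0.01,0,-2.1,0],[0.51,0,0.01,0,-2.1,0],[0,0,0,0,0,0],[0,0,0,0,0,0]]}}

```text
clock: 7.85
tool_pos: [0.5635, 0.1969, 0.1622]
orientation: [-179.8, 15.5, -14.7]
force: [1.3, 3.4, -4.1]
opening: 0.0318
gripper_force: 30.0
```

Run:
```python
from h import *
rel([.5,.2,.16])
s=snap('side','side4.png')
a=cv2.imread('pics/side4.png')[70:180,120:270]
cv2.imwrite('pics/z4.png',cv2.resize(a,(750,550),interpolation=3))
```

```text
clock 7.85 tcp [0.5635 0.1969 0.1622] z [-0.258  0.071 -0.964] x [ 0.932 -0.245 -0.267] to target in tool cm [-5.93  1.32  1.87] F [ 1.3  3.4 -4.1] open 0.0317929391614102
```

View pics/z4.png

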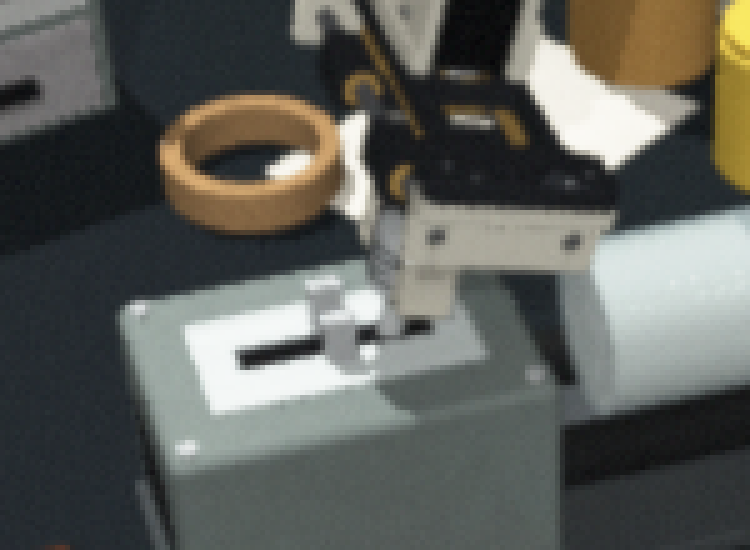

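Request:
{"name": "play_rows", "arguments": {"plan": [[0.3,0,0,0,-1.2,0],[0.3,0,0.01,0,-1.2,0],[0.15,0,0,0,0,0],[0,0,0,0,0,0],[0,0,0,0,0,0]]}}

```text
clock: 8.32
tool_pos: [0.5687, 0.1955, 0.161]
orientation: [-179.8, 18.0, -14.6]
force: [-4.2, 4.8, -2.8]
opening: 0.0314
gripper_force: 30.0
```

Request:
{"name": "play_rows", "arguments": {"plan": [[0,0,0.3,0,0,0],[0,0,0.4,0,0,0],[0,0,0.4,0,0,0],[0,0,0.4,0,0,0],[0,0,0.25,0,0,0],[0,0,0,0,0,0],[0,0,0,0,0,0]]}}

```text
clock: 8.9
tool_pos: [0.5638, 0.1968, 0.1453]
orientation: [-179.8, 17.9, -14.6]
force: [-3.9, 4.1, 1.3]
opening: 0.0316
gripper_force: 30.0
```

Request:
{"name": "play_rows", "arguments": {"plan": [[0,0,0.1,0,0,0],[0,0,0.05,0,0,0],[0,0,0,0,0,0]]}}

```text
clock: 9.15
tool_pos: [0.5638, 0.1968, 0.1452]
orientation: [-179.8, 17.8, -14.6]
force: [-5.0, 3.8, 8.1]
opening: 0.0315
gripper_force: 30.0
```

Request:
{"name": "play_rows", "arguments": {"plan": [[0,0,0,0,0,0],[0,0,0,0,0,0],[0,0,0,0,0,0],[0,0,0,0,0,0],[0,0,0,0,0,0],[0,0,0,0,0,0],[0,0,0,0,0,0],[0,0,0,0,0,0],[0,0,0,0,0,0],[0,0,0,0,0,0]], "grip": 7.5}}

```text
clock: 9.98
tool_pos: [0.5648, 0.1967, 0.1433]
orientation: [-179.8, 17.8, -14.6]
force: [0.3, -0.4, -0.6]
opening: 0.0748
gripper_force: 0.0
```

Collar bottomed (8 N up), and it's now released. I'll retreat along the shaft.

Request:
{"name": "play_rows", "arguments": {"plan": [[0,0,-0.5,0,0,0],[0,0,-1.5,0,0,0],[0,0,-1.5,0,0,0],[0,0,-1.5,0,0,0],[0,0,-2,0,0,0],[0,0,-2,0,0,0],[0,0,-2,0,0,0],[0,0,-2,0,0,0],[-2,-2,-2,0,0,0],[-2,-3,-2,0,0,0],[-2,-3,-1,0,0,0],[-2,-3,0,0,0,0],[-2,-3,0,0,0,0],[-2,-3,0,0,0,0],[-2,-3,0,0,0,0],[0,0,0,0,0,0],[0,0,0,0,0,0]]}}

```text
clock: 11.4
tool_pos: [0.5387, 0.4113, 0.3586]
orientation: [-179.8, 17.8, -14.5]
force: [0.4, -0.8, 0.7]
opening: 0.0751
gripper_force: 0.0
```

Run:
```python
from h import *
I=[]
for c,(x,y) in(('side',(140,80)),('top',(110,130))):
    s=snap(c,c+'5.png'); I.append(cv2.resize(cv2.imread(f'pics/{c}5.png')[y:y+100,x:x+100],(400,400),interpolation=3))
    print([(np.round(d['position'],4),round(d['score'],2)) for d in spot_point(c,'collar_mid')])
    print([(np.round(d['position'],4),round(d['score'],2)) for d in spot_point(c,'plain_ball')])
cv2.imwrite('pics/z5.png',np.hstack(I))
h=np.array([.528,.206,.029]);d=np.array([.967,-.254,0])
print('expected', h+.118*(np.sin(.31)*d+np.cos(.31)*np.array([0,0,1])))
```

```text
[(array([0.5613, 0.1932, 0.1445]), 0.69)]
[(array([ 0.5181, -0.1988,  0.1406]), 0.58)]
[(array([0.5645, 0.1975, 0.1415]), 0.66)]
[(array([ 0.5115, -0.199 ,  0.1416]), 0.48)]
expected [0.56280902 0.19685678 0.14137536]
```

View pics/z5.png

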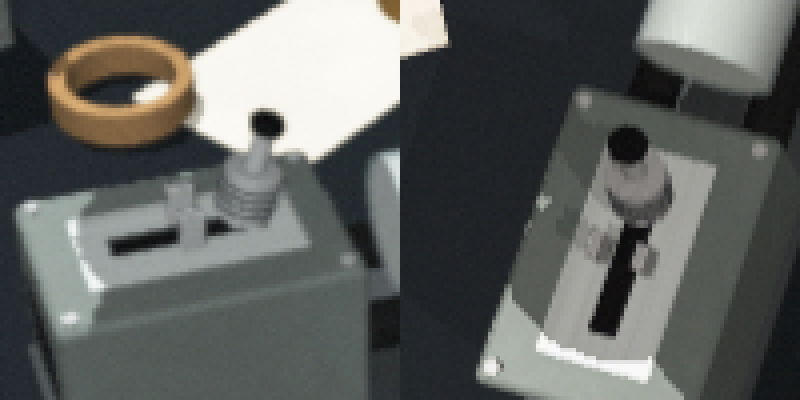

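The side view (left half) shows the lever leaning to the jar with its cap at (267,123). The collar, at (248,195), is down beyond the lugs at (185,215), and its measured position matches the in-gear, collar-down pose. The plain lever hasn't moved.

```bash
python3 -c "
from plant import *
print(close_job())"
```

```text
the job is handed in; nothing more can be done
None
```

The jar roller is in gear: the lever is at the jar end of its gate with the collar down behind the lugs, the turntable's ball lever was left alone, and the job is handed in (about 11.5 s of the 38 s used; no verdict was returned).

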